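# Ready the lamp-polishing jig and hold its sprung clamp open

### The arm

A 7-joint arm with a two-finger parallel gripper is mounted at the origin on the work surface. World frame = base frame: x ahead of the robot, y to its left, z up, the work surface at z = 0. Lengths are in m, angles in degrees, forces in N, time in s.
With the tool pointing down it reaches from about 0.4 to 0.85 m from the base axis. Payload 4.4 kg.
Tool frame: the origin (TCP) lies at the very end of the fingers, on their centre line; the grasp point (between the pads) lies 19 mm behind it (robot.pinch_z is the distance from the TCP to the grasp point, in m); z points along the fingers, y is the line along which they close (so a half turn about z gives the same grasp; the last joint's range is limited). The gripper opens to 94 mm and grips with 3 to 60 N. Pads are 16 mm wide; open, the fingers measure 119 mm over their backs; the gripper's body (75 mm by 177 mm) begins 78 mm behind the grasp point.
Start: joints at [67.792, 36.005, 2.206, 86.941, -1.547, 57.084, -1.146], TCP at [0.206, -0.617, 0.205] pointing down, gripper open.
Joint ranges: [-175.42, 175.42], [-21.48, 121.26], [-71.46, 75.88], [10.55, 141.38], [-63.04, 243.04], [13.31, 113.54], [-168.57, 168.57]. Speed limits (degrees/s): [147.25, 147.25, 180, 180, 180, 180, 180].

### API

Orientations are given as [roll, pitch, yaw] about the fixed x, y, z axes, in that order (R = Rz(yaw) Ry(pitch) Rx(roll)).
In Python, from workcell import status, cams, robot gives the robot as it stands. The module is installed in compiled form; this text tells all that it offers.
- The arm moves only by the tool send_rows, never from a script. Its argument "increments" is a list of rows, each an object with "jaw": the closure, from -1 (fully open) to 1 (shut); "slide": the shift along the world's x, y, z in mm, a list of three; "spin": the turn about the world's z in rad. In form: [{"jaw": jaw, "slide": [dx, dy, dz], "spin": spin}, ...]. A call has 1 to 8 rows; each row shifts and turns the commanded pose from where the row before left it; what a row does not reach is not made up. A row lasts 1/8 s, in which the tool goes at most 62.5 mm and 10.7 degrees, less where a joint would pass 70% of its speed; a pose out of reach is approached as far as the arm can. A call with a gripper value outside its range is refused whole. The fingers move at their own pace and stop on an object; "grip_force" is the grip in N (left out, the last holds). Time passes only in rows, so rows that do not move let the fingers close. It gives the time, the measured TCP pose, the force, the opening and the grip force at its end, in the units of the state.
- status.observe(): the state, without advancing time (a new reading comes with each control period).
- cams.grab_frame(name): name is "side" or "top"; returns a dict with "img" (400x640x3 uint8, red, green, blue), "fx", "fy", "cx", "cy" (pixels), "eye" and "orientation" of the camera in the world. Camera axes: x right, y down, z forward; pixel columns grow to the right and rows downward; lengths in m; the calibration is good to about 2 mm. A picture is of the moment at which its call begins. There is no depth.
- robot.hand_in(): hands the job in; it is judged then, once.
The state is a dict: "t": time; "joints": joint angles; "dq": joint speeds; "effort": joint torques, N m; "eef_pos": TCP position; "orientation": TCP orientation; "force": force on the tool from outside, world axes, zero at the start; "ft_torque": the same for the moment, N m; "gripper_width": finger opening in m; "gripper_force": force on a finger pad.
Only numpy, scipy, OpenCV 4.12 (cv2) and the standard library are available. Lean on these libraries where they do the work, as an engineer would, in place of code of your own. Each camera call takes 0.05 s, during which the arm holds its last target. There are 200 camera calls.

### The job

Get the polishing jig ready for a fog lamp: take the two orange-headed locating pins from the grey rack and put them one at a time into the two bores of the plywood board, one in each bore, upright and fully home, and let go of them. Then pull the sprung clamp rod out by its black handle until its white pointer is level with the red mark, and finish while still holding the handle there against the spring. Leave the red mark, the black pin and everything else on the bench where they are.

Things in the scene. Friction and masses are not known exactly. Their poses are not given: they have to be found in the camera images.
- jig: Plywood jig board 200 (x) x 440 (y) x 30 mm, fixed, level, turned a little about the vertical; origin at the centre of its underside, z up. Its +y is the pull direction of the clamp rod. A dark tube lies along y on the centre line from y = 0 to its mouth at y = +50 mm, axis 70 mm above the bench, top at 88 mm; the rod slides in it and carries a rubber pad at its -y end.
- jig_hole0 (a point): Centre of the mouth of one bore in the board's top face (30 mm above the bench), at x = -45, y = -170 mm of the board; bore 18 mm across, 25 mm deep, closed below, with a small chamfer.
- jig_hole1 (a point): Centre of the mouth of the other bore, at x = +45, y = -170 mm of the board; the same size.
- pin_a_center (a point): First orange pin, half-way up. 62 mm tall, upright, about 70 g: steel shank 16 mm across and 22 mm long below, round orange head 26 mm across and 40 mm high above; the head's shoulder is 9 mm below this point, its top 31 mm above. Fully home, the shoulder rests on the board and this point is 9 mm above the bore's mouth.
- pin_b_center (a point): Second orange pin, the same as the first; either pin goes into either bore.
- pin_black_center (a point): The black-headed pin of the same size, to be left in the rack; centre half-way up.
- rack: Grey pin rack, a fixed block 60 (x) x 160 (y) x 30 mm, origin at the centre of its underside. Three holes 18 mm across and 12 mm deep along its y at -55, 0 and +55 mm, in which the three pins stand in any order, their shoulders 10 mm above its top.
- rod_grip (a point): Grip point of the rod's black handle, an upright paddle 16 mm thick (along the pull), 36 mm wide (board's x), 58 to 125 mm above the bench; this point is in its middle, 105 mm above the bench. With the rod in, the paddle stands clear by 72 mm from the tube's mouth; the other side is free. Moves with the rod.
- rod_pointer (a point): Tip of the white pointer that stands out from the handle to the board's +x side, in line with the paddle's middle, 4 mm wide, 63.5 mm above the bench. Moves with the rod.
- mark (a point): Tip of the red mark, 63.5 mm above the bench: a red rider 16 mm wide with a 4 mm wide point, on the aluminium rail at the board's x = 55 mm; its top screw reaches 68 mm. Level with the pointer when both have the same y in the board's frame. The rider holds by friction; do not touch it.
- clamp_rod (a joint): How far the clamp rod is pulled out (m): 0 fully in, where its spring holds it, 0.085 end stop. It slides straight along the board's +y. The spring pulls it back with about 3.5 N at 0, growing by 0.7 N per 10 mm; let go, it springs back in.
- mark_rider (a joint): Where the red mark is set (m): pointer and mark are level when joint clamp_rod has this same value; between 0.035 and 0.070 at the start.
- fog_lamp1: Round black fog lamp with a clear lens, 90 mm across, 81 mm high, bystander, origin at the underside; leave it alone.
- fog_lamp2: A second such fog lamp, bystander, origin at the underside; leave it alone.
- screwdriver: Screwdriver with a green handle, 150 mm long, lying on the jig board at about its x = -70 mm, along its y, bystander, origin at the underside; leave it alone.
- polish: White polish bottle with an orange cap, 60 mm across, 150 mm high, bystander, origin at the underside; leave it alone.
- paste_tin: Yellow paste jar, 70 mm across, 50 mm high, bystander, origin at the underside; leave it alone.
- foam_pad: Orange foam polishing disc, 124 mm across, 40 mm high, on the bench, bystander, origin at the underside; leave it alone.
- wrench: Steel wrench, 170 mm long, lying on the bench, bystander, origin at the underside; leave it alone.

How it is judged (in metres and radians):
On the way, in this order (a step that is already met when the one before it is completed fails the run):
1. one orange pin stands fully home in a bore, let go (((horizontal distance between pin_a_center and jig_hole0 below 0.004 m and z of pin_a_center in the frame of jig_hole0 below 0.0115 m and angle between pin_a_center's own z axis and vertical below 0.08 rad and contact force between the fingers and pin_a below 0.2 N) or (horizontal distance between pin_a_center and jig_hole1 below 0.004 m and z of pin_a_center in the frame of jig_hole1 below 0.0115 m and angle between pin_a_center's own z axis and vertical below 0.08 rad and contact force between the fingers and pin_a below 0.2 N) or (horizontal distance between pin_b_center and jig_hole0 below 0.004 m and z of pin_b_center in the frame of jig_hole0 below 0.0115 m and angle between pin_b_center's own z axis and vertical below 0.08 rad and contact force between the fingers and pin_b below 0.2 N) or (horizontal distance between pin_b_center and jig_hole1 below 0.004 m and z of pin_b_center in the frame of jig_hole1 below 0.0115 m and angle between pin_b_center's own z axis and vertical below 0.08 rad and contact force between the fingers and pin_b below 0.2 N))), for 0.2 s.
2. both orange pins stand fully home, one in each bore, let go ((((horizontal distance between pin_a_center and jig_hole0 below 0.004 m and z of pin_a_center in the frame of jig_hole0 below 0.0115 m and angle between pin_a_center's own z axis and vertical below 0.08 rad and contact force between the fingers and pin_a below 0.2 N) and (horizontal distance between pin_b_center and jig_hole1 below 0.004 m and z of pin_b_center in the frame of jig_hole1 below 0.0115 m and angle between pin_b_center's own z axis and vertical below 0.08 rad and contact force between the fingers and pin_b below 0.2 N)) or ((horizontal distance between pin_a_center and jig_hole1 below 0.004 m and z of pin_a_center in the frame of jig_hole1 below 0.0115 m and angle between pin_a_center's own z axis and vertical below 0.08 rad and contact force between the fingers and pin_a below 0.2 N) and (horizontal distance between pin_b_center and jig_hole0 below 0.004 m and z of pin_b_center in the frame of jig_hole0 below 0.0115 m and angle between pin_b_center's own z axis and vertical below 0.08 rad and contact force between the fingers and pin_b below 0.2 N)))), for 0.2 s.
3. the clamp rod is held by its handle with its pointer at the red mark (y of rod_pointer in the frame of mark between -0.005 and 0.005 m and contact force between the fingers and clamp_rod above 2 N and velocity of joint clamp_rod between -0.02 and 0.02 m/s), for 0.3 s.
At the end, for the whole second after the job is handed in: The two orange pins stand one in each bore, upright, within 4 mm of the bore's centre, with the shoulder within 2.5 mm of the board and not touched by the fingers; the fingers hold the clamp rod (over 2 N on it) at rest with its pointer within 5 mm of the red mark along the pull (all of step 3 and (((horizontal distance between pin_a_center and jig_hole0 below 0.004 m and z of pin_a_center in the frame of jig_hole0 below 0.0115 m and angle between pin_a_center's own z axis and vertical below 0.08 rad and contact force between the fingers and pin_a below 0.2 N) and (horizontal distance between pin_b_center and jig_hole1 below 0.004 m and z of pin_b_center in the frame of jig_hole1 below 0.0115 m and angle between pin_b_center's own z axis and vertical below 0.08 rad and contact force between the fingers and pin_b below 0.2 N)) or ((horizontal distance between pin_a_center and jig_hole1 below 0.004 m and z of pin_a_center in the frame of jig_hole1 below 0.0115 m and angle between pin_a_center's own z axis and vertical below 0.08 rad and contact force between the fingers and pin_a below 0.2 N) and (horizontal distance between pin_b_center and jig_hole0 below 0.004 m and z of pin_b_center in the frame of jig_hole0 below 0.0115 m and angle between pin_b_center's own z axis and vertical below 0.08 rad and contact force between the fingers and pin_b below 0.2 N)))); the arm keeps its last pose, push and grip.
It fails at once if the red mark is shifted along its rail by more than 4 mm (distance of mark from where it was at the start of the episode above 0.004 m).
It fails at once if the black pin is moved by more than 15 mm (distance of pin_black_center from where it was at the start of the episode above 0.015 m).
It fails at once if a lamp, bottle, tin, pad or tool on the bench is moved by more than 30 mm (distance of any of fog_lamp1, fog_lamp2, screwdriver, polish, paste_tin, foam_pad, wrench from where it was at the start of the episode above 0.03 m).
It also fails if it takes over 72 s, if anything falls off the work surface, if the arm or the gripper's body presses on something with over 40 N, if the wrist force passes 120 N, or if a joint passes its speed limit or range.

## Working session

There is one attempt and no reset: what is moved stays moved. The work goes in short steps, Python scripts to look and compute and a tool call to move; the robot and the scene stay as the last step left them, time stands still between calls to the robot, and variables do not carry over. Pictures are saved under pics/ and viewed, at most 10 in all, crops included, and the job is handed in when it is done.

Besides the shell and the picture viewer there is one more tool, called after "Call:" as name(argument=value, ...), one argument or row to a line, values as JSON. send_rows: Moves the arm, as the interface text tells. Its arguments: {"type":"object","properties":{"increments":{"type":"array","items":{"type":"object","properties":{"jaw":{"type":"number"},"slide":{"type":"array","items":{"type":"number"}},"spin":{"type":"number"}}}},"grip_force":{"type":"number"}},"required":["increments"]}

```bash
mkdir -p pics
cat > h.py <<'E'
import numpy as np, cv2
from workcell import status, cams, robot
from scipy.spatial.transform import Rotation as R
def cam(f):
    return np.array([[f['fx'],0,f['cx']],[0,f['fy'],f['cy']],[0,0,1]]), R.from_euler('xyz',f['orientation'],degrees=True).as_matrix(), np.array(f['eye'])
def toz(f,u,v,z):
    K,M,e=cam(f); d=M@np.linalg.solve(K,[u,v,1]); return e+d*(z-e[2])/d[2]
def proj(f,p):
    K,M,e=cam(f); q=K@(M.T@(np.array(p)-e)); return q[:2]/q[2]
E
python3 - <<'E'
from h import *
for n in ("top","side"):
    f=cams.grab_frame(n); cv2.imwrite(f"pics/{n}0.png",f['img'][:,:,::-1]); print(n,{k:f[k] for k in f if k!='img'})
s=status.observe(); print(s)
print(robot.pinch_z)
E
```

```text
top {'fx': 490.3652744300792, 'fy': 490.3652744300792, 'cx': 320.67467645267106, 'cy': 202.20876542609597, 'eye': array([0.28704492, 0.04954368, 1.60771984]), 'orientation': array([-169.17524736,   -0.5603403 ,  -91.38515304])}
side {'fx': 377.29882956013944, 'fy': 377.29882956013944, 'cx': 320.99864150835725, 'cy': 200.61954458730128, 'eye': array([ 0.34362305, -1.10785963,  0.8071992 ]), 'orientation': array([-121.08809311,    0.71824358,  -11.9760599 ])}
{'t': 0.1, 'joints': array([67.78906209, 36.05236154,  2.20310045, 86.98771173, -1.5456163 ,
       57.08502443, -1.14381718]), 'dq': array([-0.06161327, -0.0916385 ,  0.18278713, -0.16337177,  0.02299961,
        0.12168113, -0.10978608]), 'effort': array([ 2.63225244e-03, -5.50798094e+01,  1.14746992e+00, -1.87117481e+01,
       -5.20963257e-02,  1.91990234e-02,  7.14181465e-05]), 'eef_pos': array([ 0.20544633, -0.61606365,  0.20467469]), 'orientation': array([-1.79904614e+02,  2.21036284e-03,  1.84434750e+01]), 'force': array([-0.16327593,  0.98694256, -0.64073018]), 'ft_torque': array([0.0121734 , 0.02355726, 0.00129826]), 'gripper_force': 0.0, 'gripper_width': 0.09394316511844976}
0.0188
```

View pics/top0.png

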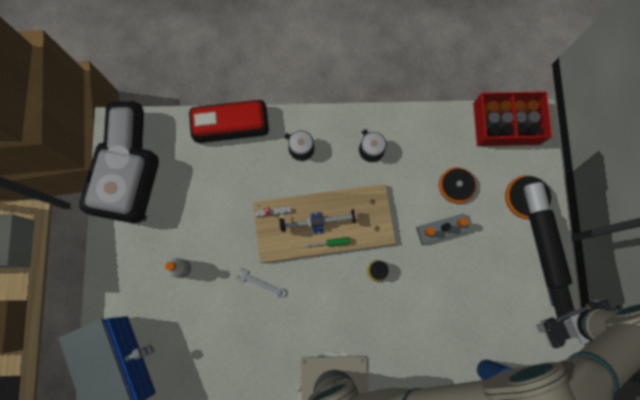

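View pics/side0.png

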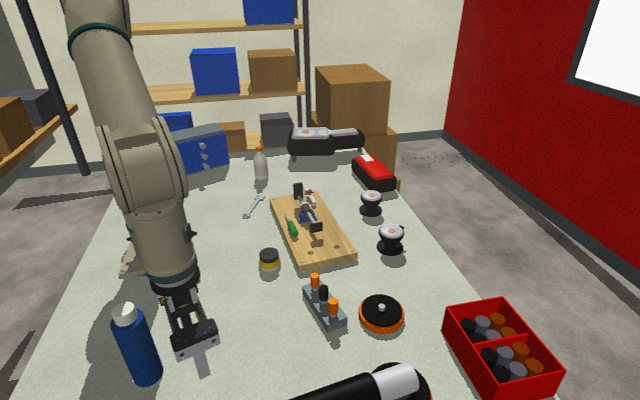

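Run:
```python
import cv2
t=cv2.imread('pics/top0.png')[175:275,245:485]; s=cv2.imread('pics/side0.png')[180:335,255:365]
cv2.imwrite('pics/t1.png',cv2.resize(t,None,fx=3.3,fy=3.3,interpolation=cv2.INTER_CUBIC))
a=cv2.resize(s[:80],None,fx=7,fy=7,interpolation=cv2.INTER_CUBIC)
cv2.imwrite('pics/s1.png',a)
```

```text
(no output)
```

View pics/t1.png

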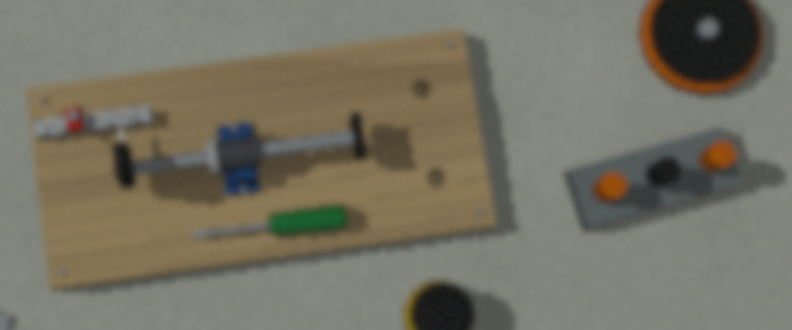

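View pics/s1.png

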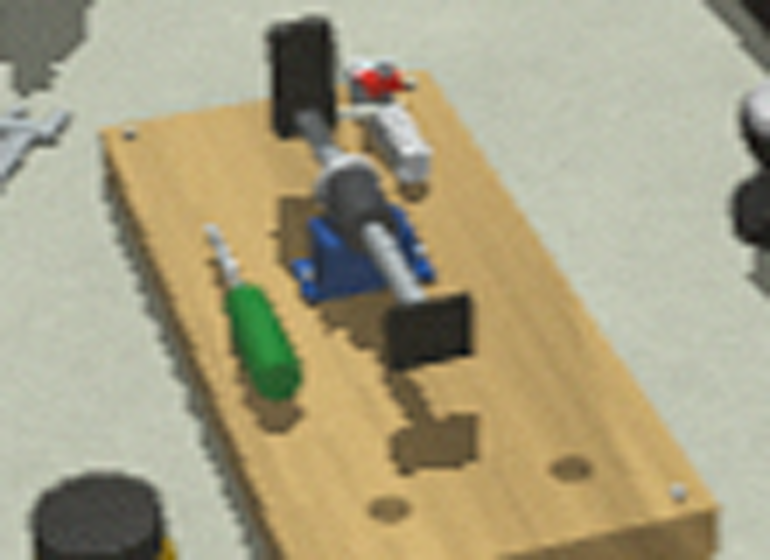

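```bash
cat >> h.py <<'E'
from scipy.optimize import least_squares
def cyl(f,x,y,z0,z1,r):
    a=np.linspace(0,2*np.pi,60); P=[proj(f,[x+r*np.cos(t),y+r*np.sin(t),z]) for t in a for z in (z0,z1)]
    h=cv2.convexHull(np.float32(P)); m=cv2.moments(h); return np.array([m['m10'],m['m01']])/m['m00']
def blobs(m,box,amin=4):
    u0,v0,u1,v1=box; w=np.zeros_like(m); w[v0:v1,u0:u1]=m[v0:v1,u0:u1]
    n,l,s,c=cv2.connectedComponentsWithStats(w.astype(np.uint8)); return [(c[i],s[i,4]) for i in range(1,n) if s[i,4]>=amin]
def wcent(w,c,r):
    u,v=np.meshgrid(np.arange(640),np.arange(400)); k=w*(np.hypot(u-c[0],v-c[1])<r); return np.array([(k*u).sum(),(k*v).sum()])/k.sum()
def solve(f,c,z0,z1,r):
    g=toz(f,*c,(z0+z1)/2)[:2]; return least_squares(lambda p:cyl(f,*p,z0,z1,r)-c,g,x_scale=.01,diff_step=1e-4).x
E
python3 - <<'E'
from h import *
F={n:cams.grab_frame(n) for n in("top","side")}
pins={'top':[(430,232),(463,222)],'side':[(315,281),(333,306)]}
holes={'top':[(372,201.5),(377,228.5)],'side':[(255+570/7,180+468/7),(255+390/7,180+508/7)]}
for n,f in F.items():
    im=f['img'].astype(float); sat=np.clip(im[:,:,0]-im[:,:,2]-40,0,None)
    for c in pins[n]:
        cc=wcent(sat,c,9 if n=='top' else 12); print(n,'pin',cc,solve(f,cc,.04,.08,.013)*1e3)
    g=im.sum(2)
    for c in holes[n]:
        c=np.array(c); rr=5 if n=='top' else 5
        u,v=np.meshgrid(np.arange(640),np.arange(400)); d=np.hypot(u-c[0],v-c[1]); bg=np.median(g[(d<8)&(d>5.5)])
        cc=wcent(np.clip(bg-40-g,0,None),c,rr); print(n,'hole',cc,toz(f,*cc,.03)*1e3)
E
```

```text
top pin [429.92735251 231.00609459] [ 481.31447874 -318.11334545]
top pin [462.68897179 221.62252273] [ 509.09494325 -425.08377732]
top hole [372.2867784  201.04189944] [ 588.39043207 -142.56494215   30.        ]
top hole [376.68396226 228.19732704] [ 498.33496606 -152.90585057   30.        ]
side pin [314.394331   278.63951164] [ 483.65314879 -311.68043483]
side pin [332.62017204 304.70866363] [ 511.34023536 -419.31583656]
side hole [336.44641101 246.53171091] [ 590.28924531 -144.99356355   30.        ]
side hole [310.10568421 252.35621053] [ 499.4572204  -155.51046699   30.        ]
```

```bash
cat >> h.py <<'E'
def pinmask(f,c,r):
    im=f['img'].astype(float); s=(im[:,:,0]-im[:,:,2])/(im.max(2)+15)
    u,v=np.meshgrid(np.arange(640),np.arange(400)); k=(np.hypot(u-c[0],v-c[1])<r)&(s>.5)
    return np.array([u[k].mean(),v[k].mean()]),k.sum()
def joint(fs,cs,z0,z1,r):
    g=toz(fs[0],*cs[0],(z0+z1)/2)[:2]
    return least_squares(lambda p:np.concatenate([cyl(f,*p,z0,z1,r)-c for f,c in zip(fs,cs)]),g,x_scale=.01,diff_step=1e-4).x
E
python3 - <<'E'
from h import *
F={n:cams.grab_frame(n) for n in("top","side")}
pins={'top':[(430,232),(463,222)],'side':[(315,281),(333,306)]}
cs={}
for n,f in F.items():
    for i,c in enumerate(pins[n]):
        cc,k=pinmask(f,c,10 if n=='top' else 13); cs[n,i]=cc
        m=cv2.moments(cv2.convexHull(np.float32([proj(f,[.48+.013*np.cos(t),-.318+.013*np.sin(t),z]) for t in np.linspace(0,6.28,60) for z in (.04,.08)])))
        print(n,'pin',cc,k,m['m00'],solve(f,cc,.04,.08,.013)*1e3)
for i in (0,1): print(joint([F['top'],F['side']],[cs['top',i],cs['side',i]],.04,.08,.013))
E
```

```text
top pin [429.8        231.21818182] 55 79.10422948375344 [ 480.64488413 -317.6620048 ]
top pin [462.52380952 221.74603175] 63 79.10422948375344 [ 508.70853235 -424.52277287]
side pin [314.4   279.744] 125 142.11590485135093 [ 482.79441656 -316.134363  ]
side pin [332.5        305.91558442] 154 142.11590485135093 [ 510.05285632 -423.33361873]
[ 0.48177962 -0.31716865]
[ 0.50945343 -0.42403125]
```

Call:
send_rows(
  increments=[
    {"jaw": -1,"slide": [40,30,0],"spin": 0.18},
    {"jaw": -1,"slide": [40,30,0],"spin": 0.18},
    {"jaw": -1,"slide": [40,30,0],"spin": 0.18},
    {"jaw": -1,"slide": [40,30,0],"spin": 0.18},
    {"jaw": -1,"slide": [40,30,0],"spin": 0.18},
    {"jaw": -1,"slide": [40,30,0],"spin": 0.18},
    {"jaw": -1,"slide": [40,10,0],"spin": 0.18},
    {"jaw": -1,"slide": [20,0,0],"spin": 0.18},
  ],
  grip_force=15,
)

```text
t: 1.3
eef_pos: [0.5085, -0.4243, 0.2056]
orientation: [179.9, -0.0, 101.5]
force: [0.0, -1.0, 0.4]
gripper_width: 0.0941
gripper_force: 0.0
```

Call:
send_rows(
  increments=[
    {"jaw": -1,"slide": [1,0,-40],"spin": 0.05},
    {"jaw": -1,"slide": [0,0,-40],"spin": 0},
    {"jaw": -1,"slide": [0,0,-40],"spin": 0},
    {"jaw": -1,"slide": [0,0,-36],"spin": 0},
    {"jaw": 1,"slide": [0,0,0],"spin": 0},
    {"jaw": 1,"slide": [0,0,0],"spin": 0},
    {"jaw": 1,"slide": [0,0,0],"spin": 0},
    {"jaw": 1,"slide": [0,0,0],"spin": 0},
  ],
)

```text
t: 2.3
eef_pos: [0.5073, -0.4272, 0.0509]
orientation: [179.9, 0.1, 103.8]
force: [-0.1, -0.1, -0.0]
gripper_width: 0.0575
gripper_force: 0.0
```

Call:
send_rows(
  increments=[
    {"jaw": 1,"slide": [0,0,0]},
    {"jaw": 1,"slide": [0,0,0]},
    {"jaw": 1,"slide": [0,0,0]},
    {"jaw": 1,"slide": [0,0,0]},
    {"jaw": 1,"slide": [0,0,0]},
    {"jaw": 1,"slide": [0,0,0]},
  ],
)

```text
validation failed for argument at $.in...
```

Call:
send_rows(
  increments=[
    {"jaw": 1,"slide": [0,0,0],"spin": 0},
    {"jaw": 1,"slide": [0,0,0],"spin": 0},
    {"jaw": 1,"slide": [0,0,0],"spin": 0},
    {"jaw": 1,"slide": [0,0,0],"spin": 0},
    {"jaw": 1,"slide": [0,0,0],"spin": 0},
  ],
)

```text
t: 2.92
eef_pos: [0.5076, -0.4264, 0.0497]
orientation: [179.9, 0.0, 103.8]
force: [1.9, 1.2, 0.5]
gripper_width: 0.0271
gripper_force: 14.6
```

Call:
send_rows(
  increments=[
    {"jaw": 1,"slide": [0,0,30],"spin": 0},
    {"jaw": 1,"slide": [0,0,50],"spin": 0},
    {"jaw": 1,"slide": [13,47,0],"spin": -0.03},
    {"jaw": 1,"slide": [13,47,0],"spin": -0.03},
    {"jaw": 1,"slide": [14,47,0],"spin": -0.03},
    {"jaw": 1,"slide": [14,47,0],"spin": -0.03},
    {"jaw": 1,"slide": [13,47,0],"spin": 0},
    {"jaw": 1,"slide": [13,45,0],"spin": 0},
  ],
)

```text
t: 3.92
eef_pos: [0.586, -0.1455, 0.1292]
orientation: [-179.9, 0.0, 96.9]
force: [-0.2, -0.2, 0.4]
gripper_width: 0.0254
gripper_force: 15.0
```

Call:
send_rows(
  increments=[
    {"jaw": 1,"slide": [0,0,-30],"spin": 0},
    {"jaw": 1,"slide": [0,0,-20],"spin": 0},
    {"jaw": 1,"slide": [0,0,0],"spin": 0},
    {"jaw": 1,"slide": [0,0,0],"spin": 0},
  ],
)

```text
t: 4.42
eef_pos: [0.5868, -0.147, 0.08]
orientation: [180.0, 0.0, 96.9]
force: [-0.2, 0.5, -0.7]
gripper_width: 0.0261
gripper_force: 15.0
```

Run:
```python
from h import *
F={n:cams.grab_frame(n) for n in("top","side")}
s=status.observe(); print(s['eef_pos'],s['orientation'],s['force'],s['gripper_width'])
z=s['eef_pos'][2]
cv2.imwrite('pics/s2f.png',F['side']['img'][:,:,::-1]);cv2.imwrite('pics/t2f.png',F['top']['img'][:,:,::-1])
a=F['side']['img'][195:275,285:365,::-1]; b=F['top']['img'][175:255,340:420,::-1]
cv2.imwrite('pics/c2.png',cv2.resize(np.hstack([a,b]),None,fx=5,fy=5,interpolation=cv2.INTER_CUBIC))
# predicted bottom-of-shank centre if pin on tcp axis
p=s['eef_pos'].copy();print('tcp-31 side',proj(F['side'],p-[0,0,.031]),'hole1 side',proj(F['side'],[.5893,-.1438,.03]))
```

```text
[ 0.58717575 -0.14705351  0.08044404] [1.79921100e+02 3.04174143e-02 9.69012763e+01] [ 0.06582841  1.07183358 -0.12835308] 0.025499862937310484
tcp-31 side [335.72840443 242.34485487] hole1 side [336.07000169 246.35543316]
```

View pics/c2.png

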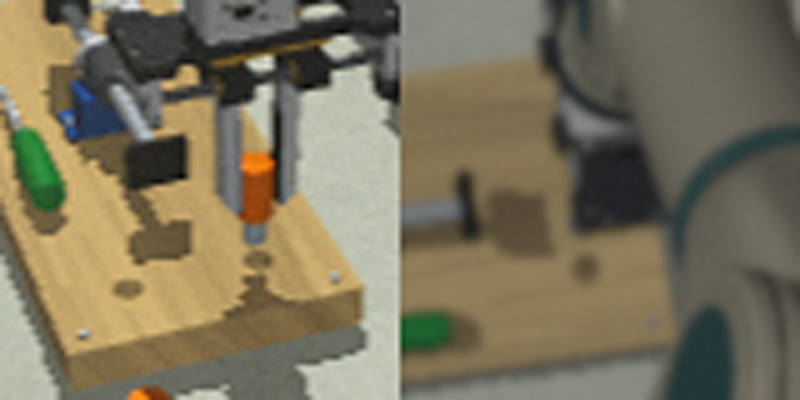

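Run:
```python
from h import *
f=cams.grab_frame('side'); s=status.observe(); e=s['eef_pos']; print(e*1e3,s['force'])
for th in (.4,.5,.6):
    im=f['img'].astype(float); q=(im[:,:,0]-im[:,:,2])/(im.max(2)+15)
    u,v=np.meshgrid(np.arange(640),np.arange(400)); k=(np.hypot(u-336,v-231)<12)&(q>th)&(im[:,:,0]>90)&(im[:,:,1]<.62*im[:,:,0])
    c=np.array([u[k].mean(),v[k].mean()]); zs=e[2]-.009
    print(c,k.sum(),solve(f,c,zs,zs+.04,.013)*1e3)
im=f['img'].astype(int)
print(im[205:250,326:346].sum(2)[30:])
# hole
for p in ([336.45,246.53],[336.6,246.6]): print(toz(f,*p,.03)*1e3)
# shank columns
```

```text
[ 587.15220204 -147.02571132   80.43655413] [0.31405405 0.19554362 0.02549728]
[336.17073171 231.84146341] 82 [ 588.35379192 -146.88313746]
[336.20987654 231.87654321] 81 [ 588.43036234 -147.09860327]
[336.20987654 231.87654321] 81 [ 588.43036234 -147.09860327]
[[470 461 453 378 320 357 320 266 217 229 238 220 213 250 194 271 427 468
  474 471]
 [460 467 474 411 377 383 317 263 225 233 226 227 194 289 401 447 467 456
  459 477]
 [463 466 453 444 451 429 340 257 237 225 210 220 196 286 418 460 463 462
  458 474]
 [455 468 466 454 434 447 366 229 212 221 217 205 244 369 451 467 475 456
  446 473]
 [449 461 472 459 449 448 438 360 261 243 253 259 339 415 429 452 468 474
  467 461]
 [445 454 468 469 463 457 450 382 301 323 321 315 351 418 412 441 467 475
  462 460]
 [457 447 454 460 465 453 449 385 314 321 336 308 366 423 407 417 443 477
  474 458]
 [455 443 450 460 472 469 455 381 298 317 317 297 382 418 402 424 452 481
  481 465]
 [445 440 451 455 461 469 459 413 331 316 318 342 408 432 412 401 430 464
  492 479]
 [444 442 440 443 454 473 471 467 401 360 413 420 425 435 423 416 413 444
  474 495]
 [449 449 458 450 454 459 473 459 412 338 295 312 381 422 432 424 398 424
  466 485]
 [441 450 451 448 465 459 472 403 294 278 286 263 257 348 424 428 405 409
  442 482]
 [438 449 436 452 453 464 470 406 270 275 290 260 240 330 423 436 427 409
  415 467]
 [429 442 454 456 443 449 465 460 400 348 335 330 345 377 411 426 432 423
  417 464]
 [442 426 442 439 448 441 463 472 500 483 388 371 458 424 418 422 428 425
  417 441]]
[ 590.30305234 -144.9873441    30.        ]
[ 590.69722095 -145.4612638    30.        ]
```

Run:
```python
from h import *
f=cams.grab_frame('side')
d=f['eye'][:2]-np.array([.589,-.146]); d/=np.hypot(*d)
for x,y in ((588.4,-147),(590.5,-145.2)):
    b=np.array([x/1e3,y/1e3])
    print(proj(f,[*b,.055]),proj(f,[*(b+d*.008),.0494]),proj(f,[*b,.03]))
```

```text
[336.10028722 240.92925506] [336.07042055 243.79080422] [336.03890851 246.9772784 ]
[336.58951004 240.51733393] [336.56125473 243.37322921] [336.52317659 246.56056712]
```

Call:
send_rows(
  increments=[
    {"jaw": 1,"slide": [2.2,1.7,0],"spin": 0},
    {"jaw": 1,"slide": [0,0,-14],"spin": 0},
    {"jaw": 1,"slide": [0,0,-4],"spin": 0},
    {"jaw": 1,"slide": [0,0,-3],"spin": 0},
    {"jaw": 1,"slide": [0,0,-2],"spin": 0},
    {"jaw": 1,"slide": [0,0,0],"spin": 0},
  ],
)

```text
t: 5.38
eef_pos: [0.5892, -0.1449, 0.0564]
orientation: [180.0, -0.0, 96.9]
force: [2.9, 0.9, -1.7]
gripper_width: 0.0257
gripper_force: 15.0
```

Call:
send_rows(
  increments=[
    {"jaw": 1,"slide": [0.8,0,-3],"spin": 0},
    {"jaw": 1,"slide": [0,0,-3],"spin": 0},
    {"jaw": 1,"slide": [0,0,0],"spin": 0},
  ],
)

```text
t: 5.75
eef_pos: [0.5894, -0.145, 0.0501]
orientation: [-180.0, -0.0, 96.9]
force: [1.9, -0.2, -0.4]
gripper_width: 0.0255
gripper_force: 15.0
```

Call:
send_rows(
  increments=[
    {"jaw": 1,"slide": [0.4,0,-3],"spin": 0},
    {"jaw": 1,"slide": [0,0,-3],"spin": 0},
    {"jaw": 1,"slide": [0,0,-3],"spin": 0},
    {"jaw": 1,"slide": [0,0,-2],"spin": 0},
    {"jaw": 1,"slide": [0,0,0],"spin": 0},
  ],
)

```text
t: 6.38
eef_pos: [0.5897, -0.1453, 0.0405]
orientation: [-180.0, 0.0, 96.9]
force: [-1.5, -0.2, 8.3]
gripper_width: 0.026
gripper_force: 15.0
```

Call:
send_rows(
  increments=[
    {"jaw": 0.3,"slide": [0,0,0.5],"spin": 0},
    {"jaw": 0,"slide": [0,0,0],"spin": 0},
    {"jaw": -0.5,"slide": [0,0,0],"spin": 0},
    {"jaw": -0.5,"slide": [0,0,0],"spin": 0},
    {"jaw": -0.5,"slide": [0,0,40],"spin": 0},
    {"jaw": -0.5,"slide": [0,0,40],"spin": 0},
    {"jaw": -1,"slide": [-20,-40,0],"spin": 0.03},
    {"jaw": -1,"slide": [-20,-40,0],"spin": 0.03},
  ],
)

```text
t: 7.38
eef_pos: [0.5501, -0.2255, 0.1207]
orientation: [179.9, 0.0, 100.5]
force: [1.1, -0.9, -0.4]
gripper_width: 0.0871
gripper_force: 0.0
```

Run:
```python
from h import *
F={n:cams.grab_frame(n) for n in("top","side")}
s=status.observe(); print(s['eef_pos'],s['orientation'],s['gripper_width'])
a=F['side']['img'][195:275,285:365,::-1]; b=F['top']['img'][175:255,340:420,::-1]
cv2.imwrite('pics/c3.png',cv2.resize(np.hstack([a,b]),None,fx=5,fy=5,interpolation=cv2.INTER_CUBIC))
```

```text
[ 0.54643872 -0.23174552  0.11969462] [-179.78708719    0.19407942   99.91557844] 0.09290008219957623
```

View pics/c3.png

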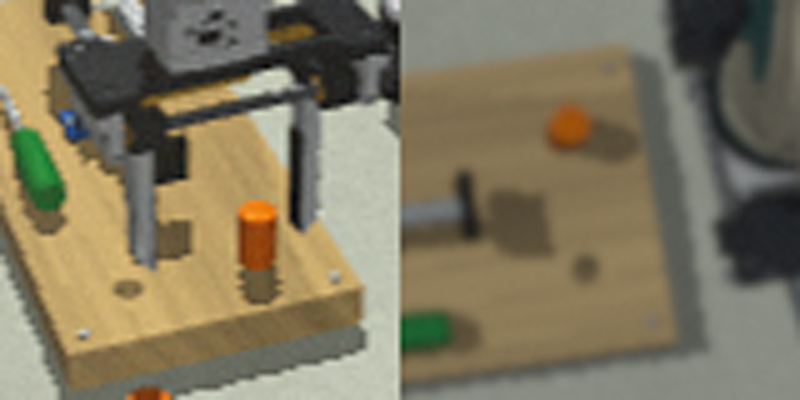

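Call:
send_rows(
  increments=[
    {"jaw": -1,"slide": [-25,-35,0],"spin": 0.03},
    {"jaw": -1,"slide": [-25,-35,0],"spin": 0.03},
    {"jaw": -1,"slide": [-20,-24,0],"spin": 0},
    {"jaw": -1,"slide": [0,0,0],"spin": 0},
    {"jaw": -1,"slide": [0,0,0],"spin": 0},
  ],
)

```text
t: 8.1
eef_pos: [0.4812, -0.3175, 0.12]
orientation: [179.9, -0.0, 103.9]
force: [0.0, 0.1, 0.1]
gripper_width: 0.094
gripper_force: 0.0
```

Call:
send_rows(
  increments=[
    {"jaw": -1,"slide": [-1,-2,-30],"spin": 0},
    {"jaw": -1,"slide": [0,0,-30],"spin": 0},
    {"jaw": -1,"slide": [0,0,-10],"spin": 0},
    {"jaw": 1,"slide": [0,0,0],"spin": 0},
    {"jaw": 1,"slide": [0,0,0],"spin": 0},
    {"jaw": 1,"slide": [0,0,0],"spin": 0},
    {"jaw": 1,"slide": [0,0,0],"spin": 0},
    {"jaw": 1,"slide": [0,0,0],"spin": 0},
  ],
)

```text
t: 9.1
eef_pos: [0.4791, -0.3211, 0.0503]
orientation: [180.0, 0.0, 103.8]
force: [-0.4, -1.1, 0.1]
gripper_width: 0.0477
gripper_force: 0.0
```

Call:
send_rows(
  increments=[
    {"jaw": 1,"slide": [0,0,0],"spin": 0},
    {"jaw": 1,"slide": [0,0,0],"spin": 0},
    {"jaw": 1,"slide": [0,0,0],"spin": 0},
    {"jaw": 1,"slide": [0,0,0],"spin": 0},
  ],
)

```text
t: 9.6
eef_pos: [0.4801, -0.3207, 0.0502]
orientation: [179.9, 0.0, 103.8]
force: [2.5, 1.1, -0.2]
gripper_width: 0.027
gripper_force: 14.6
```

Call:
send_rows(
  increments=[
    {"jaw": 1,"slide": [0,0,30],"spin": 0},
    {"jaw": 1,"slide": [0,0,30],"spin": 0},
    {"jaw": 1,"slide": [5,45,0],"spin": -0.04},
    {"jaw": 1,"slide": [5,45,0],"spin": -0.04},
    {"jaw": 1,"slide": [5,45,0],"spin": -0.04},
    {"jaw": 1,"slide": [5,29,0],"spin": 0},
    {"jaw": 1,"slide": [0,0,-25],"spin": 0},
    {"jaw": 1,"slide": [0,0,0],"spin": 0},
  ],
)

```text
t: 10.6
eef_pos: [0.4968, -0.1567, 0.0837]
orientation: [-179.7, -0.1, 97.0]
force: [-0.4, -0.4, 0.0]
gripper_width: 0.0255
gripper_force: 15.0
```

Call:
send_rows(
  increments=[
    {"jaw": 1,"slide": [0,0,-10],"spin": 0},
    {"jaw": 1,"slide": [0,0,0],"spin": 0},
    {"jaw": 1,"slide": [0,0,0],"spin": 0},
  ],
)

```text
t: 10.98
eef_pos: [0.4991, -0.1574, 0.0752]
orientation: [180.0, 0.0, 96.9]
force: [-0.2, -0.2, -0.7]
gripper_width: 0.0256
gripper_force: 15.0
```

Call:
send_rows(
  increments=[
    {"jaw": 1,"slide": [1.2,0.8,-8],"spin": 0},
    {"jaw": 1,"slide": [0,0,-4],"spin": 0},
    {"jaw": 1,"slide": [0,0,-3],"spin": 0},
    {"jaw": 1,"slide": [0,0,-3],"spin": 0},
    {"jaw": 1,"slide": [0,0,0],"spin": 0},
  ],
)

```text
t: 11.6
eef_pos: [0.5002, -0.1562, 0.0568]
orientation: [-180.0, -0.0, 96.9]
force: [0.6, 0.8, 0.5]
gripper_width: 0.0257
gripper_force: 15.0
```

Entering freely; continue.

Call:
send_rows(
  increments=[
    {"jaw": 1,"slide": [0,0,-4],"spin": 0},
    {"jaw": 1,"slide": [0,0,-4],"spin": 0},
    {"jaw": 1,"slide": [0,0,-3],"spin": 0},
    {"jaw": 1,"slide": [0,0,-3],"spin": 0},
    {"jaw": 1,"slide": [0,0,-2.5],"spin": 0},
    {"jaw": 1,"slide": [0,0,0],"spin": 0},
  ],
)

```text
t: 12.35
eef_pos: [0.5003, -0.1565, 0.041]
orientation: [180.0, 0.0, 96.9]
force: [-0.1, -0.2, 5.1]
gripper_width: 0.0256
gripper_force: 15.0
```

Call:
send_rows(
  increments=[
    {"jaw": 1,"slide": [0,0,-1],"spin": 0},
    {"jaw": 1,"slide": [0,0,0],"spin": 0},
    {"jaw": 0.3,"slide": [0,0,1],"spin": 0},
    {"jaw": 0,"slide": [0,0,0],"spin": 0},
    {"jaw": -0.5,"slide": [0,0,0],"spin": 0},
    {"jaw": -0.5,"slide": [0,0,0],"spin": 0},
    {"jaw": -0.5,"slide": [0,0,40],"spin": 0},
    {"jaw": -0.5,"slide": [0,0,40],"spin": 0},
  ],
)

```text
t: 13.35
eef_pos: [0.4997, -0.1559, 0.1209]
orientation: [-179.9, -0.1, 96.9]
force: [-0.5, -0.9, -0.8]
gripper_width: 0.07
gripper_force: 0.0
```

Call:
send_rows(
  increments=[
    {"jaw": -1,"slide": [-20,0,50],"spin": 0},
    {"jaw": -1,"slide": [-20,0,50],"spin": 0},
    {"jaw": -1,"slide": [-20,-30,20],"spin": 0},
    {"jaw": -1,"slide": [-20,-30,0],"spin": 0},
    {"jaw": -1,"slide": [-20,-30,0],"spin": 0},
    {"jaw": -1,"slide": [0,-30,0],"spin": 0},
    {"jaw": -1,"slide": [0,0,0],"spin": 0},
  ],
)

```text
t: 14.22
eef_pos: [0.3995, -0.2782, 0.2402]
orientation: [-180.0, 0.0, 96.7]
force: [-1.0, 0.0, -0.3]
gripper_width: 0.0936
gripper_force: 0.0
```

Run:
```python
from h import *
F={n:cams.grab_frame(n) for n in("top","side")}
s=status.observe(); print(s['eef_pos'],s['orientation'],s['gripper_width'])
cv2.imwrite('pics/t4f.png',F['top']['img'][:,:,::-1]);cv2.imwrite('pics/s4f.png',F['side']['img'][:,:,::-1])
a=F['side']['img'][180:265,265:350,::-1]; b=F['top']['img'][185:270,250:400,::-1]
a=cv2.resize(a,(420,420),interpolation=cv2.INTER_CUBIC); 
cv2.imwrite('pics/c4.png',np.vstack([cv2.resize(b,(600,340),interpolation=cv2.INTER_CUBIC),np.pad(cv2.resize(a[:,:],(260,260),interpolation=cv2.INTER_AREA),((0,0),(0,340),(0,0)))]))
```

```text
[ 0.40016312 -0.27523846  0.24023104] [-1.79984764e+02 -6.66049456e-02  9.69460507e+01] 0.09398633780166213
```

View pics/c4.png

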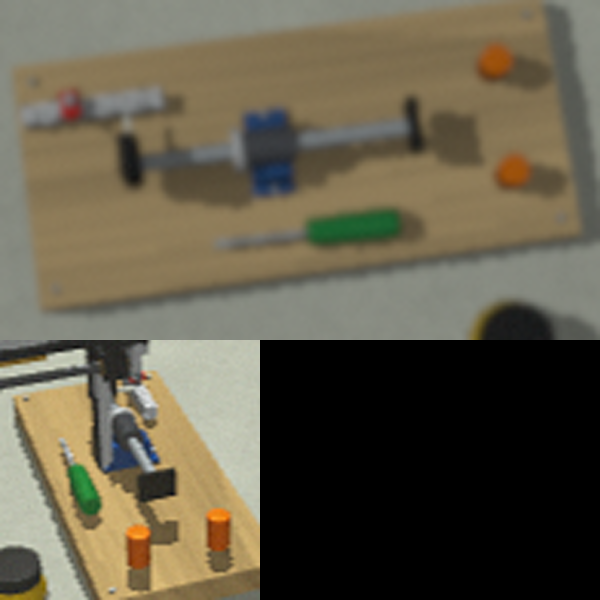

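Run:
```python
from h import *
F={n:cams.grab_frame(n) for n in("top","side")}
S=cv2.imread('pics/side0.png')[:,:,::-1]
th=np.radians(6.6); o=np.array([.545,-.1507]); Rb=np.array([[np.cos(th),np.sin(th)],[-np.sin(th),np.cos(th)]])
B=lambda p:(Rb@(p[:2]-o))*1e3-[0,170]
for n,box,img in (('top',(258,203,280,220),F['top']['img']),('side',(298,183,318,200),S)):
    f=F[n]; im=img.astype(float); q=np.clip(im[:,:,0]-np.maximum(im[:,:,1],im[:,:,2])-40,0,None); w=np.zeros_like(q); w[box[1]:box[3],box[0]:box[2]]=q[box[1]:box[3],box[0]:box[2]]
    u,v=np.meshgrid(np.arange(640),np.arange(400)); c=((w*u).sum()/w.sum(),(w*v).sum()/w.sum()); print(n,'red',c,(w>20).sum(),B(toz(f,*c,.062)))
print('ptr top',B(toz(F['top'],281.1,214.1,.0635)),'ptr side',B(toz(F['side'],255+350/7,180+112/7,.0635)))
print('paddle top',toz(F['top'],282.2,224.8,.12),B(toz(F['top'],282.2,224.8,.12)))
for h in ((-45,),(45,)):pass
a=F['top']['img'][200:236,252:312,::-1]; b=S[178:214,285:345,::-1]
cv2.imwrite('pics/c5.png',cv2.resize(np.vstack([a,b]),None,fx=8,fy=8,interpolation=cv2.INTER_CUBIC))
```

```text
top red (np.float64(267.27964205816556), np.float64(212.50782997762863)) 9 [ 47.58495986 176.08426871]
side red (np.float64(308.61631139944393), np.float64(191.15477293790548)) 17 [ 51.59900636 163.06214179]
ptr top [ 36.15539564 132.97067541] ptr side [ 26.43000075 128.74924156]
paddle top [0.50335995 0.14751864 0.12      ] [ -7.08769377 131.02826912]
```

View pics/c5.png

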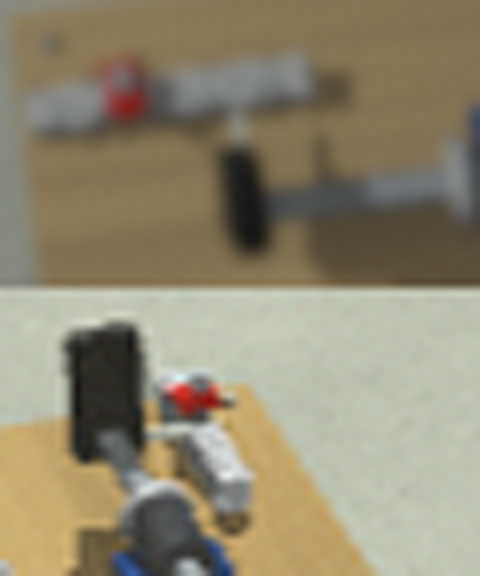

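Call:
send_rows(
  increments=[
    {"jaw": -1,"slide": [11,42,0],"spin": -0.175},
    {"jaw": -1,"slide": [11,42,0],"spin": -0.175},
    {"jaw": -1,"slide": [11,42,0],"spin": -0.175},
    {"jaw": -1,"slide": [11,42,0],"spin": -0.175},
    {"jaw": -1,"slide": [11,42,0],"spin": -0.175},
    {"jaw": -1,"slide": [11,42,0],"spin": -0.175},
    {"jaw": -1,"slide": [11,42,0],"spin": -0.175},
    {"jaw": -1,"slide": [11,42,0],"spin": -0.175},
  ],
)

```text
t: 15.42
eef_pos: [0.4878, 0.0626, 0.2405]
orientation: [-180.0, 0.0, 16.5]
force: [1.0, 0.4, 0.4]
gripper_width: 0.094
gripper_force: 0.0
```

Call:
send_rows(
  increments=[
    {"jaw": -1,"slide": [11,42,0],"spin": -0.175},
    {"jaw": -1,"slide": [11,42,0],"spin": 0},
    {"jaw": -1,"slide": [0,0,0],"spin": 0},
    {"jaw": -1,"slide": [0,0,0],"spin": 0},
    {"jaw": -1,"slide": [0,0,0],"spin": 0},
  ],
)

```text
t: 16.05
eef_pos: [0.5098, 0.1426, 0.2405]
orientation: [180.0, 0.0, 6.6]
force: [-0.0, -0.8, -1.4]
gripper_width: 0.094
gripper_force: 0.0
```

Call:
send_rows(
  increments=[
    {"jaw": -1,"slide": [0.5,4.5,-40],"spin": 0},
    {"jaw": -1,"slide": [0,0,-40],"spin": 0},
    {"jaw": -1,"slide": [0,0,-40],"spin": 0},
    {"jaw": -1,"slide": [0,0,-34],"spin": 0},
    {"jaw": 1,"slide": [0,0,0],"spin": 0},
    {"jaw": 1,"slide": [0,0,0],"spin": 0},
    {"jaw": 1,"slide": [0,0,0],"spin": 0},
    {"jaw": 1,"slide": [0,0,0],"spin": 0},
  ],
  grip_force=30,
)

```text
t: 17.05
eef_pos: [0.5115, 0.1485, 0.0877]
orientation: [-180.0, -0.1, 6.7]
force: [-0.7, 0.1, 0.1]
gripper_width: 0.0575
gripper_force: 0.0
```

Call:
send_rows(
  increments=[
    {"jaw": 1,"slide": [0,0,0],"spin": 0},
    {"jaw": 1,"slide": [0,0,0],"spin": 0},
    {"jaw": 1,"slide": [0,0,0],"spin": 0},
    {"jaw": 1,"slide": [0,0,0],"spin": 0},
    {"jaw": 1,"slide": [0,0,0],"spin": 0},
    {"jaw": 1,"slide": [0,0,0],"spin": 0},
  ],
)

```text
t: 17.8
eef_pos: [0.5105, 0.1498, 0.0864]
orientation: [-179.9, -0.0, 6.8]
force: [-1.1, 5.3, -1.0]
gripper_width: 0.0155
gripper_force: 30.0
```

Call:
send_rows(
  increments=[
    {"jaw": 1,"slide": [-0.6,5,0],"spin": 0},
    {"jaw": 1,"slide": [-0.7,6,0],"spin": 0},
    {"jaw": 1,"slide": [-0.7,6,0],"spin": 0},
    {"jaw": 1,"slide": [-0.7,6,0],"spin": 0},
    {"jaw": 1,"slide": [-0.7,6,0],"spin": 0},
    {"jaw": 1,"slide": [-0.7,6,0],"spin": 0},
    {"jaw": 1,"slide": [-0.6,5,0],"spin": 0},
    {"jaw": 1,"slide": [0,0,0],"spin": 0},
  ],
)

```text
t: 18.8
eef_pos: [0.506, 0.1875, 0.0864]
orientation: [179.9, 0.0, 6.7]
force: [2.0, -5.4, 0.1]
gripper_width: 0.0161
gripper_force: 30.0
```

Run:
```python
from h import *
F={n:cams.grab_frame(n) for n in("top","side")}
s=status.observe(); print(s['eef_pos'],s['force'],s['gripper_width'],s['gripper_force'])
a=F['top']['img'][196:236,240:310,::-1]; b=F['side']['img'][170:210,280:350,::-1]
cv2.imwrite('pics/c6.png',cv2.resize(np.hstack([a,b]),None,fx=5.7,fy=5.7,interpolation=cv2.INTER_CUBIC))
```

```text
[0.50610466 0.18718376 0.08639909] [ 1.44686195 -5.00867717 -0.20027257] 0.01591517231005073 30.00867873430252
```

View pics/c6.png

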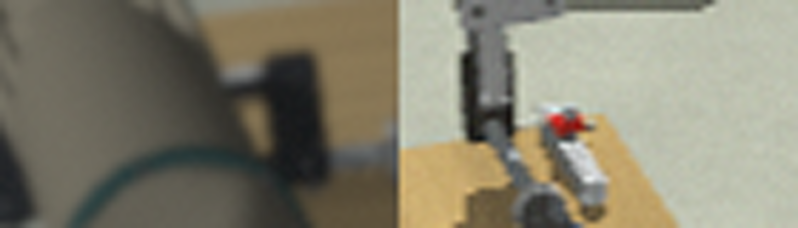

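Run:
```python
from h import *
ims=[cv2.imread(p).astype(float) for p in ('pics/t4f.png','pics/top0.png','pics/t2f.png')]
f=cams.grab_frame('top'); m=np.mean(ims[:2],0)
red=m[:,:,2]-np.maximum(m[:,:,1],m[:,:,0]); print('red 262..273, rows 205..217');print(red[205:217,261:274].round().astype(int))
print('bright-ish (blue ch) cols 275..288, rows 211..219'); print(m[211:220,275:289,0].round().astype(int))
th=np.radians(6.6); o=np.array([.545,-.1507]); Rb=np.array([[np.cos(th),np.sin(th)],[-np.sin(th),np.cos(th)]])
W=lambda x,y,z:[*(o+Rb.T@np.array([x,y+170])/1e3),z/1e3]
for y in (130,170,174,178):
  print(y,'ptr tip x36',proj(f,W(36,y,63.5)),'mark x42',proj(f,W(42,y,63.5)),'mark x55 z60',proj(f,W(55,y,60)))
```

```text
red 262..273, rows 205..217
[[18 18 18 18 18 18 20 20 18 16 18 18 18]
 [18 18 19 20 22 22 24 25 22 18 17 16 17]
 [18 18 20 26 32 32 36 38 28 20 16 16 16]
 [18 18 22 34 43 37 34 40 33 20 15 12 12]
 [14 15 20 32 40 28 18 26 28 16 10  7  6]
 [ 9  7  9 22 36 28 17 24 31 15  5  2  0]
 [ 2  0  2 16 41 50 46 52 51 23  4 -1 -2]
 [-2 -2 -1 15 48 75 84 84 70 33  6 -2 -3]
 [-4 -4 -2 12 46 76 90 87 64 30  6  0 -1]
 [-3 -3 -2  9 30 52 64 56 37 18  6  3  2]
 [-2  0  0  5 14 22 28 25 16 10  8  8  8]
 [ 4  5  6  8 10 12 14 14 14 12 13 12 13]]
bright-ish (blue ch) cols 275..288, rows 211..219
[[130 132 132 128 129 130 130 130 126 117 110 107 107 114]
 [124 124 118 114 113 118 122 119 110 100  91  84  80  84]
 [110 106  97  90  87  96 107 101  88  78  72  66  66  68]
 [ 84  78  72  67  68  88 107  99  80  71  68  68  70  73]
 [ 62  60  58  61  68  92 114 108  89  80  76  77  78  80]
 [ 62  59  60  66  74  93 112 110  94  84  82  82  82  82]
 [ 72  67  66  69  73  83  96  96  86  82  84  82  82  83]
 [ 80  78  72  70  62  62  66  66  68  75  80  82  82  81]
 [ 82  80  76  68  54  44  41  39  47  63  75  80  80  81]]
130 ptr tip x36 [282.03114246 214.02141813] mark x42 [281.79734162 212.18387629] mark x55 z60 [281.36740807 208.4035022 ]
170 ptr tip x36 [269.56421132 215.72228039] mark x42 [269.33903151 213.88185969] mark x55 z60 [268.95505262 210.09173873]
174 ptr tip x36 [268.31626816 215.89253716] mark x42 [268.0919522  214.05182816] mark x55 z60 [267.71257801 210.26073091]
178 ptr tip x36 [267.06809746 216.06282498] mark x42 [266.84464568 214.22182761] mark x55 z60 [266.46987787 210.42975377]
```

Call:
send_rows(
  increments=[
    {"jaw": 1,"slide": [-0.4,3.4,0],"spin": 0},
    {"jaw": 1,"slide": [-0.4,3.4,0],"spin": 0},
    {"jaw": 1,"slide": [0,0,0],"spin": 0},
    {"jaw": 1,"slide": [0,0,0],"spin": 0},
    {"jaw": 1,"slide": [0,0,0],"spin": 0},
  ],
)

```text
t: 19.58
eef_pos: [0.5053, 0.1937, 0.0864]
orientation: [179.9, 0.0, 6.6]
force: [0.5, -5.5, -0.3]
gripper_width: 0.016
gripper_force: 30.0
```

Run:
```python
from h import *
f=cams.grab_frame('side'); t=cams.grab_frame('top'); s=status.observe(); print(s['eef_pos'],s['force'],s['gripper_width'],s['gripper_force'])
a=f['img'][175:205,285:335,::-1]; b=t['img'][200:230,255:305,::-1]
cv2.imwrite('pics/c7.png',cv2.resize(np.hstack([a,b]),None,fx=8,fy=8,interpolation=cv2.INTER_CUBIC))
```

```text
[0.50535055 0.1936365  0.08640821] [ 1.09563937 -5.9971608   0.40511781] 0.01596364959067414 30.011357367038727
```

View pics/c7.png

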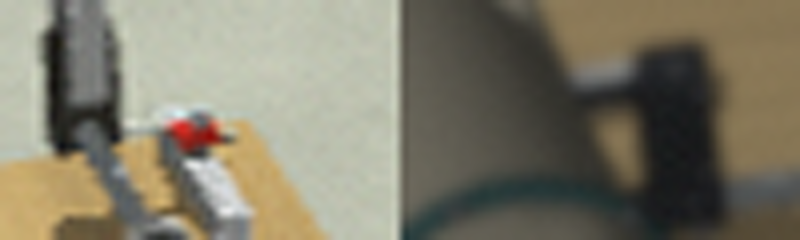

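Run:
```python
from h import *
f=cams.grab_frame('side')
th=np.radians(6.6); o=np.array([.545,-.1507]); Rb=np.array([[np.cos(th),np.sin(th)],[-np.sin(th),np.cos(th)]])
W=lambda x,y,z:[*(o+Rb.T@np.array([x,y+170])/1e3),z/1e3]
for y in (132.4,176.5): print('ptr',y,proj(f,W(25,y,63.5)),proj(f,W(36,y,63.5)))
for y in (170,176.5,183): print('mark tip',y,proj(f,W(42,y,63.5)),'front top',proj(f,W(55,y-8,63.5)),'back top',proj(f,W(55,y+8,63.5)))
im=f['img'].astype(int); print((im[:,:,0]-im[:,:,1:].max(2))[187:198,303:316]); print(im[187:196,299:309].sum(2)//3)
```

```text
ptr 132.4 [304.38366421 195.61796163] [307.07941269 195.13719441]
ptr 176.5 [301.26913148 190.38213625] [303.90698143 189.9229214 ]
mark tip 170 [305.80414731 190.42446487] front top [309.49766323 190.80899399] back top [308.33070763 188.96211218]
mark tip 176.5 [305.34150262 189.6731902 ] front top [309.02116306 190.05486119] back top [307.86232501 188.22082663]
mark tip 183 [304.88207786 188.92714427] front top [308.54798591 189.30598756] back top [307.39718101 187.48466666]
[[ -6  -3  -5  -6  -6  -6  -4  -1  -4  -5  -6  -3  -2]
 [ -3  -6  -5  -3  -5  -6 -11 -11  -7  -6  -5  -4  -4]
 [ -5  -9  -5 -11 -12 -10 -15   6   5  -7  -9  -4  -8]
 [ -3  -4  18  87 139 108  29   7  82  51  10  24  29]
 [ -5  -5  17  74 151 146  92  98 110  46   8  15  31]
 [ 26  18  -6  19  85 114 100 103 110  70   5  17  28]
 [ 34  24  -2  -3  44  78  45  22  25  31  26  30  30]
 [ 27  25   4  -7   0   4   2  -1   8  24  30  30  29]
 [ 28  27  11   2  -7  -6  -5  -3  -3   7  31  28  30]
 [ 30  29  25  11   6  -3  -2  -3  -5   1  16  31  33]
 [ 29  29  26  15   3  -1  -4  -1  -4  -3   4  21  29]]
[[ 74 154 197 188 189 186 187 184 182 190]
 [ 66 156 192 187 178 185 204 210 208 199]
 [ 71 152 188 186 179 206 200 199 225 178]
 [ 52 167 210 198 191 186 189 164 121 112]
 [ 41 114 156 165 160 130  99  75  88  92]
 [ 37 128 169 168 161 133  89  85  78  68]
 [118 154 159 157 157 129  90  95  84  69]
 [109 141 156 154 153 128  86  96  97  84]
 [118 149 154 152 154 124  79  91  93 197]]
```

```bash
python3 -c "
from workcell import robot; print(robot.hand_in())"
```

```text
the job is handed in; nothing more can be done
None
```

I handed the job in with both orange pins home in the two bores and let go, and the clamp rod still held about 44 mm out, where I measured the red mark. The top camera was blocked during the final hold, so that position comes from the earlier top pictures and the arm's reading, and the rough side view suggested the mark could be a few mm nearer the tube. No verdict came back.

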